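# Wind up the cheese press, slide the mould under and let the plate down on the pawl

### The arm

A 6-joint arm with a two-finger parallel gripper is mounted at the origin on the work surface. World frame = base frame: x ahead of the robot, y to its left, z up, the work surface at z = 0. Lengths are in m, angles in rad, forces in N, time in s.
With the tool pointing down it reaches from about 0.35 to 0.85 m from the base axis. Payload 8.1 kg.
Tool frame: the origin (TCP) lies on the centre line of the jaws, within the pads' length; the fingertips stand 19 mm ahead of it and the grasp point (between the pads) is the TCP; z points along the fingers, y is the direction in which the jaws open and shut (so a half turn about z gives the same grasp; the last joint's range is limited). The gripper opens to 93 mm and grips with 3 to 60 N. Pads are 15 mm wide; open, the fingers measure 128 mm over their backs; the gripper's body (75 mm by 188 mm) begins 65 mm behind the grasp point.
Start: joints at [-1.272, 0.13, 1.488, -0, 1.523, -0.085], TCP at [0.225, -0.556, 0.238] pointing down, gripper open.
Joint ranges: [-2.96, 2.96], [-0.89, 2.26], [0.02, 2.5], [-1.34, 4.48], [0, 2.73], [-2.66, 2.66]. Speed limits (rad/s): [2.39, 2.39, 2.79, 3.14, 3.14, 3.14].

### API

Orientations are given as a rotation vector (axis times angle).
In Python, from workcell import * gives the robot as it stands.
- The arm moves only by the tool arm_command, never from a script. Its argument "targets" is a list that holds one entry, the list of rows, each a list of 5 numbers: the opening, from -1 (shut) to 1 (fully open), then the shift along the tool's x, y, z in units of 30 mm (1.0 is 30 mm), then the turn about the tool's z in units of 5 degrees (1.0 is 5 degrees). In form: [[[jaw, dx, dy, dz, turn], ...]]. A call has 1 to 20 rows; each row is the pose to reach, as a shift and turn from the pose measured when the call began, along the tool's axes at that moment; what a row does not reach only later rows make up. A row lasts 1/10 s, in which the tool goes at most 50 mm and 8.59 degrees, less where a joint would pass 70% of its speed; a pose out of reach is approached as far as the arm can. A call with a gripper value outside its range is refused whole. The fingers move at their own pace and stop on an object; the grip force is fixed at half the most. Time passes only in rows, so rows that repeat a pose let the fingers close. It gives the time, the measured TCP pose, the force and the opening at its end, in the units of the state.
- get_state(): the state, without advancing time (a new reading comes with each control period).
- camera(name): name is "scene" or "top" or "wrist"; returns the picture (480x640x3 uint8, blue, green, red); there is no depth.
- camera_info(name): a dict with "fov_y" (degrees; the focal length in pixels is half the picture's height over the tangent of half this angle, whatever the lens; pixels are square), "cx", "cy" (the principal point, pixels), "R" (3x3) and "t" (3): a world point X has camera coordinates R X + t. Camera axes: x right, y down, z forward; pixel columns grow to the right and rows downward; lengths in m; the calibration is good to about 2 mm. A picture is of the moment at which its call begins: read the wrist's pose just before it. camera_info takes no time and is no camera call; for the wrist camera it gives the pose at the moment of the call.
- hand_in(): hands the job in, once; it reports no verdict.
Trained networks look in the newest picture that a camera, given by its name, has taken for a name from the list of things; names that differ only in an ending like _2 or _b are one class to them, and where a whole thing is asked for, a point or a joint stands for the part that bears it (a point fixed in the world has none). Each returns a list of dicts, best first, with "conf" (0 to 1); they miss things now and then, are a little off and sometimes report something else, mostly with a low value. They report only what shows in the picture. A call takes as long as a camera call. They do not tell look-alikes from the thing itself.
- look_for(camera, target): "box" ([left, top, right, bottom] in pixels, round what is visible of it).
- masks_of(camera, target): "mask" (480x640 bool, what is visible of it) and "box" ([left, top, right, bottom] in pixels, round what is visible of it).
The state is a dict: "t": time; "joint_positions": joint angles; "joint_velocities": joint speeds; "tau": joint torques, N m; "ee_pos": TCP position; "tcp_rot": TCP orientation; "force": force on the tool from outside, world axes, zero at the start; "moment": the same for the moment, N m; "opening": opening from 0.0 (shut) to 1.0 (fully open).
Only numpy, scipy, OpenCV 4.12 (cv2) and the standard library are available. Lean on these libraries where they do the work, as an engineer would, in place of code of your own. Each camera call takes 0.05 s, during which the arm holds its last target. There are 200 camera calls.

### The job

Wind the press crank until the round pressing plate is nearly at the top of its travel, and let go so that the pawl holds it. Push the board with the cheese mould along its track, fully home against the column under the plate, then press the red pad to hold the pawl out of the ratchet while the crank runs back slowly and the plate comes to rest on the mould. Finally let the pawl drop back on the wheel, and leave the other kitchen things where they are.

Things in the scene. Friction and masses are not known exactly. Their poses are not given: they have to be found in the camera images.
- press: Green cast press bolted to the table. Origin on the table surface, vertically below the centre of the pressing plate; z up. Along +y runs its open track for the mould board, to y = 250 mm. At the -y end stands the column, y = -50 to -100 mm, 75 mm wide (x), 215 mm high; its head (z 165 to 215 mm) overhangs the track to y = 30 mm. Ratchet, pawl and crank are on the column's -y side
- track_end (a point): Middle of the foot of the column where it meets the bed (press x = 0, y = -50 mm, z = 12 mm): the stop that the board's front edge comes against. The bed is 12 mm above the table; its two side rails stand 14 mm higher, inner faces 59 mm either side of the middle, and keep the board straight
- shaft (a point): On the axis of the winding shaft, which is parallel to press y, at press x = -20, y = -200, z = 190 mm: the centre of the grip's circle (radius 60 mm). The ratchet wheel (radius 51 mm) is at y = -118 to -130 mm, the crank arm at y = -138 to -150 mm. Nothing of the press stands below the grip's circle
- crank (a joint): Crank angle q about press y, 0 to 8.7 rad, growing as the plate is wound up (12 mm per rad). The grip's axis lies at press x = -20 - 60 cos q, z = 190 + 60 sin q (mm): winding carries it from -x over the top to +x. A drag brake (0.15 N m per rad/s) resists quick turning. Teeth every 0.157 rad: let go, it falls back by up to one tooth. Pawl held out, it runs back by itself at about 1 rad/s
- crank_grip (a point): Centre of the wooden grip, on its axis at press y = -200 mm: a round bar 24 mm in diameter, 98 mm long, parallel to press y, spinning freely on its pin. Pinch it from above, fingers closing along press x, and carry it round. The crank arm is 50 mm from this point
- platen (a joint): Height of the pressing plate above its lowest position (m), 0 to 0.104 at the top, geared to the crank (0.012 m per rad). At 0 its underside is 20 mm above the table; on the mould it rests at 0.050
- plate_face (a point): Centre of the underside of the pressing plate: aluminium disc 76 mm in diameter, 18 mm thick, about 1.5 kg with its square toothed rod (16 mm), which stands up through the head: its top is 185 mm above this point
- pawl (a joint): Tilt of the pawl (rad): 0 seated in a tooth gap, up to about 0.09 riding over teeth, clear of them above 0.11, stop at 0.38. A spring returns it; pressing the pad takes about 2 to 5 N. The pawl must be held out all the time that the crank is to run back
- pawl_pad (a point): Centre of the top of the red thumb pad on the pawl's tail, 36 x 40 mm (x, y), 6 mm thick; at rest at press x = -136, y = -116, z = 267 mm. Pressed down from above it swings about the pawl's pivot (press x = -68, z = 255 mm) and lifts the pawl: 18 mm down gives about 0.27 rad. Free air below it
- mould: Loose wooden board 110 x 160 x 10 mm, about 0.6 kg in all, with a round mould (84 mm across, top of its follower 58 mm up) fixed on it. Origin on its underside below the mould's centre; board y = -50 to 110 mm. Upright push lip at y = 98 to 110 mm, 90 mm wide, top 65 mm up: push its outer (+y) face towards -y. Fully home, the origin is below the plate's centre
- warmer: Bystander: red plastic tortilla warmer with lid, 192 mm across, 102 mm high; origin under its centre
- cup: Bystander: glazed blue mug 84 mm across, 90 mm high; origin under its centre
- spoon_rest: Bystander: steel spoon rest, tray 80 x 150 mm, 16 mm high; origin under its centre
- scraper: Bystander: wooden comal scraper lying flat, 180 mm long (y), 75 mm wide, 14 mm thick; origin under its middle
- tortilla_press: Bystander, fixed: cast aluminium tortilla press, 180 mm disc, about 240 mm over its hinge and lever along y, 85 mm high; origin under its centre
Mind the look-alikes: they are no part of the job. Of the things like the mould, leave any that is green or purple; of the rest the larger one is meant.

How it is judged:
On the way, in this order (a step that is already met when the one before it is completed fails the run):
1. the plate is wound up nearly to the top (at least 88 of 104 mm), the mould still outside, and the pawl holds it with the fingers off the crank (value of joint platen above 0.088 m and distance between the grasp point and crank_grip above 0.05 m and y of mould in the frame of press above 0.05 m), for 0.2 s.
2. the mould board is pushed home under the raised plate (within 6 mm) (y of mould in the frame of press below 0.006 m and value of joint platen above 0.085 m), for 0.2 s.
3. the pawl is held out of the ratchet while the plate is on its way down (value of joint pawl above 0.11 rad and value of joint platen between 0.054 and 0.08 m), for 0.2 s.
At the end, for the whole second after the job is handed in: The mould board lies flat and at rest, home against the column (within 7 mm) on the track under the plate, the plate rests on the mould (joint platen 45 to 52 mm), and the pawl is back down on the ratchet wheel (joint pawl below 0.11) (value of joint platen between 0.045 and 0.052 m and value of joint pawl below 0.11 rad and y of mould in the frame of press between -0.007 and 0.007 m and x of mould in the frame of press between -0.009 and 0.009 m and angle between mould's own z axis and vertical below 0.06 rad and linear speed of mould below 0.02 m/s); the robot touches nothing.
It fails at once if the plate comes down too fast (over 35 mm/s): dropped or forced (velocity of joint platen below -0.035 m/s).
It fails at once if the mould is tipped (angle between mould's own z axis and vertical above 0.25 rad).
It fails at once if a bystander is moved by more than 40 mm (distance of any of warmer, cup, spoon_rest, scraper from where it was at the start of the episode above 0.04 m).
It also fails if it takes over 70 s, if anything falls off the work surface, if the arm or the gripper's body presses on something with over 40 N, if the wrist force passes 120 N, or if a joint passes its speed limit or range.

## Working session

There is one attempt and no reset: what is moved stays moved. The work goes in short steps, Python scripts to look and compute and a tool call to move; the robot and the scene stay as the last step left them, time stands still between calls to the robot, and variables do not carry over. Pictures are saved under pics/ and viewed, about 8 in all and at most 12, crops included, and the job is handed in when it is done.

Besides the shell and the picture viewer there is one more tool, called after "Call:" by a JSON object that holds its "method" and its "body", one argument or row to a line. arm_command: Moves the arm, as the interface text tells. Its arguments: {"type":"object","properties":{"targets":{"type":"array","items":{"type":"array","items":{"type":"array","items":{"type":"number"}}}}},"required":["targets"]}

```bash
mkdir -p pics; ls; cat > h.py <<'E'
from workcell import *
import numpy as np, cv2
def save(name, fn):
    im=camera(name); cv2.imwrite('pics/'+fn,im); return im
def K(n):
    i=camera_info(n); f=240/np.tan(np.radians(i['fov_y'])/2); return f,i['cx'],i['cy'],np.array(i['R']),np.array(i['t'])
def proj(n,P):
    f,cx,cy,R,t=K(n); c=np.atleast_2d(P)@R.T+t; return np.c_[f*c[:,0]/c[:,2]+cx,f*c[:,1]/c[:,2]+cy]
def ray(n,uv,z):
    f,cx,cy,R,t=K(n); d=R.T@np.array([(uv[0]-cx)/f,(uv[1]-cy)/f,1]); o=-R.T@t; return o+d*(z-o[2])/d[2]
E
python3 - <<'E'
from h import *
a=save('scene','s0.png'); b=save('top','t0.png')
for c in('scene','top'):
    i=camera_info(c);print(c,i['fov_y'],i['cx'],i['cy'],-np.array(i['R']).T@i['t'])
    for n in('press','mould','crank_grip','pawl_pad','plate_face','warmer','cup','spoon_rest','scraper','tortilla_press'):
        print(c,n,[(np.round(d['box']).tolist(),round(d['conf'],2)) for d in look_for(c,n)][:5])
print(get_state())
E
```

```text
pics
scene 52.82183745249712 317.46220291357594 232.5003154719758 [ 1.0255412  -0.64250053  1.03867812]
scene press [([226.0, 208.0, 384.0, 324.0], 0.64), ([319.0, 203.0, 373.0, 269.0], 0.36), ([207.0, 366.0, 301.0, 475.0], 0.35)]
scene mould [([280.0, 189.0, 324.0, 218.0], 0.93), ([320.0, 206.0, 371.0, 268.0], 0.91), ([340.0, 145.0, 387.0, 191.0], 0.69), ([169.0, 257.0, 220.0, 305.0], 0.61)]
scene crank_grip [([240.0, 256.0, 275.0, 294.0], 0.79)]
scene pawl_pad [([226.0, 213.0, 277.0, 249.0], 0.83)]
scene plate_face [([306.0, 216.0, 331.0, 280.0], 0.66)]
scene warmer [([404.0, 172.0, 467.0, 228.0], 0.82)]
scene cup [([401.0, 270.0, 441.0, 316.0], 0.69)]
scene spoon_rest [([334.0, 332.0, 400.0, 398.0], 0.81)]
scene scraper [([334.0, 332.0, 402.0, 397.0], 0.67), ([207.0, 363.0, 302.0, 473.0], 0.67), ([170.0, 321.0, 240.0, 381.0], 0.62)]
scene tortilla_press [([208.0, 364.0, 304.0, 474.0], 0.88)]
top 47.27560884307081 329.9075914942828 247.40247380252652 [ 0.26393831 -0.01201411  1.52375303]
top press [([243.0, 236.0, 440.0, 310.0], 0.77)]
top mould [([238.0, 308.0, 276.0, 361.0], 0.94
[... 574 characters left out ...]
[([424.0, 189.0, 513.0, 254.0], 0.75)]
{'t': 1.1, 'joint_positions': array([-1.27237104e+00,  1.30414671e-01,  1.48817466e+00, -8.56310161e-06,
        1.52301556e+00, -8.53521297e-02]), 'joint_velocities': array([-0.00115216,  0.00082211, -0.0014614 , -0.00036059,  0.00119209,
       -0.00011578]), 'tau': array([ 1.95701155e-03, -5.59750414e+01, -4.92070556e+01,  7.70384213e-02,
        2.27281783e-02,  7.68424172e-06]), 'ee_pos': array([ 0.22470253, -0.55634454,  0.23764038]), 'tcp_rot': array([-3.08392001e+00, -5.99141915e-01,  1.54034981e-05]), 'force': array([ 0.33360043, -0.22451322,  0.20793919]), 'moment': array([-0.04001144, -0.01558757, -0.07414288]), 'opening': 0.9995443504648294}
```

View pics/s0.png

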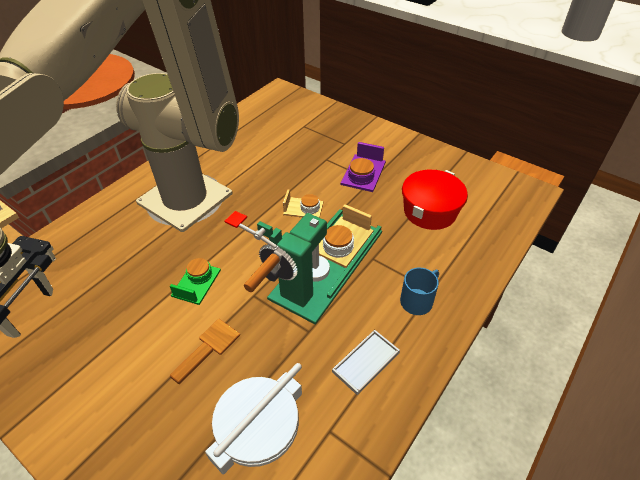

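View pics/t0.png

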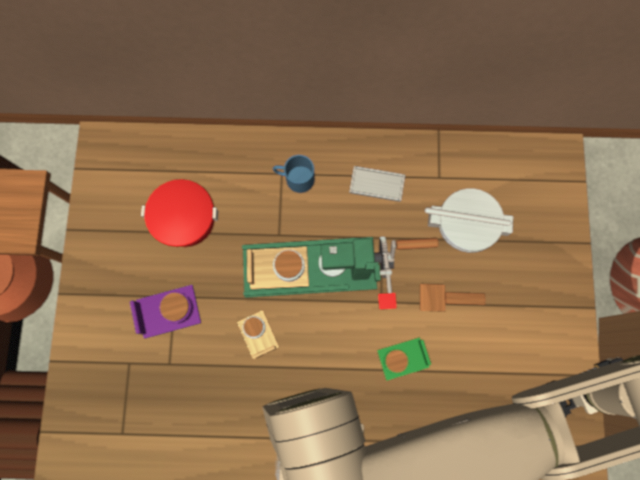

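```bash
python3 - <<'E'
from h import *
from scipy.optimize import least_squares
for n in('scene','top'):
    f,cx,cy,R,t=K(n); print(n,f,np.round(R,3).tolist())
ims={n:cv2.imread('pics/%s0.png'%n[0]) for n in('scene','top')}
obs=[]
for n,im in ims.items():
    hsv=cv2.cvtColor(im,cv2.COLOR_BGR2HSV)
    m=((hsv[...,0]<5)|(hsv[...,0]>175))&(hsv[...,1]>200)&(hsv[...,2]>120)
    k,l,s,c=cv2.connectedComponentsWithStats(m.astype(np.uint8))
    print(n,[(s[i].tolist(),c[i].round(1).tolist()) for i in range(1,k) if s[i][4]>60])
    g=((hsv[...,0]>70)&(hsv[...,0]<90)&(hsv[...,1]>120)).astype(np.uint8)
    k,l,s,c=cv2.connectedComponentsWithStats(g); i=1+np.argmax(s[1:,4])
    h=cv2.convexHull(np.argwhere(l==i)[:,::-1].astype(np.int32)); print(n,'green hull',cv2.approxPolyDP(h,3,True)[:,0].tolist(), s[i].tolist())
print(ray('top',(388,301),.264),ray('scene',(235,219),.264))
for p in((245,297),(243,243),(378,290)): print(ray('top',p,.0),ray('top',p,.026))
im=ims['top'][215:395,220:460]; cv2.imwrite('pics/c1.png',cv2.resize(im,None,fx=3.3,fy=3.3,interpolation=cv2.INTER_CUBIC))
E
```

```text
scene 483.2456124966631 [[0.799, 0.602, -0.011], [0.433, -0.587, -0.684], [-0.418, 0.541, -0.729]]
top 548.3517926031162 [[0.027, -1.0, 0.002], [-0.979, -0.027, -0.203], [0.202, 0.004, -0.979]]
scene [([402, 170, 65, 60, 2701], [434.8, 196.2]), ([225, 211, 22, 17, 196], [235.2, 218.8])]
scene green hull [[379, 227], [373, 242], [315, 321], [268, 297], [279, 283], [371, 226]] [268, 226, 113, 96, 1858]
top [([147, 180, 65, 66, 1238], [184.9, 198.1])]Traceback (most recent call last):
  File "<stdin>", line 13, in <module>
    return _wrapfunc(a, 'argmax', axis=axis, out=out, **kwds)
    return bound(*args, **kwds)
ValueError: attempt to get argmax of an empty sequence
```

```bash
python3 - <<'E'
from h import *
ims={n:cv2.imread('pics/%s0.png'%n[0]) for n in('scene','top')}
for n,im in ims.items():
    hsv=cv2.cvtColor(im,cv2.COLOR_BGR2HSV)
    print(n, hsv[294,300] if n=='top' else '', hsv[301,388] if n=='top' else '')
    m=((hsv[...,0]<5)|(hsv[...,0]>175))&(hsv[...,1]>190)&(hsv[...,2]>100)
    k,l,s,c=cv2.connectedComponentsWithStats(m.astype(np.uint8))
    print(n,[(s[i].tolist(),c[i].round(1).tolist()) for i in range(1,k) if s[i][4]>60])
    g=((hsv[...,0]>68)&(hsv[...,0]<95)&(hsv[...,1]>110)).astype(np.uint8)
    k,l,s,c=cv2.connectedComponentsWithStats(g)
    if k<2: continue
    i=1+np.argmax(s[1:,4])
    h=cv2.convexHull(np.argwhere(l==i)[:,::-1].astype(np.int32)); print(n,'green hull',cv2.approxPolyDP(h,3,True)[:,0].tolist(), s[i].tolist())
print(ray('top',(388,301),.264),ray('scene',(235.2,218.8),.267))
for p in((245,297),(243,243),(378,290)): print(ray('top',p,.0),ray('top',p,.026))
im=ims['top'][215:395,220:460]; cv2.imwrite('pics/c1.png',cv2.resize(im,None,fx=3.3,fy=3.3,interpolation=cv2.INTER_CUBIC))
E
```

```text
scene  
scene [([402, 170, 65, 60, 2938], [433.6, 197.7]), ([225, 211, 22, 17, 201], [235.4, 218.9])]
scene green hull [[380, 227], [314, 323], [268, 299], [259, 222], [341, 210]] [258, 210, 123, 114, 4611]
top [ 25  93 113] [  1 195 239]
top [([145, 180, 68, 66, 2825], [179.6, 207.5]), ([379, 294, 17, 14, 219], [386.8, 300.6])]
[ 0.40223131 -0.14411307  0.264     ] [ 0.40816725 -0.14582356  0.267     ]
[0.43154026 0.22640933 0.        ] [0.42868044 0.22234108 0.026     ]
[0.58500957 0.24106025 0.        ] [0.57953108 0.23674201 0.026     ]
[ 0.46121325 -0.14369962  0.        ] [ 0.45784713 -0.14145266  0.026     ]
```

View pics/c1.png

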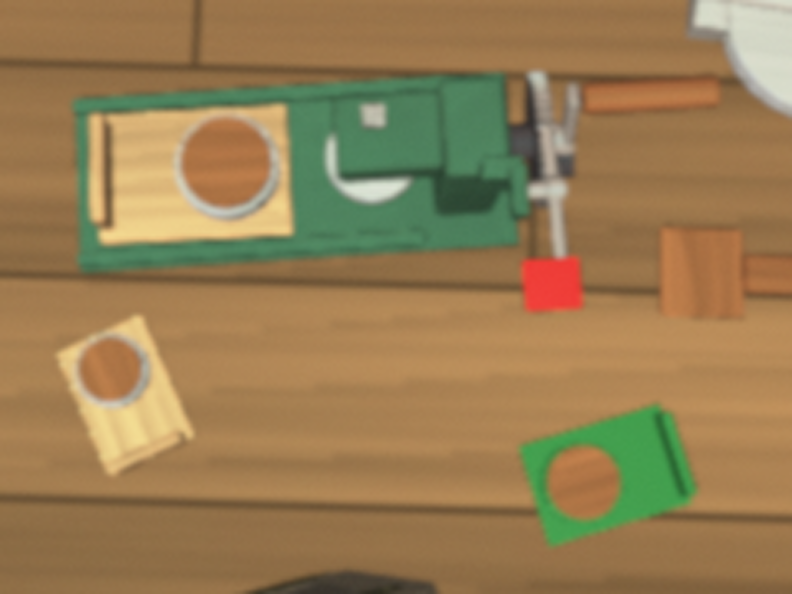

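```bash
cat >> h.py <<'E'
def W(p,P):
    c,s=np.cos(p[2]),np.sin(p[2]); P=np.atleast_2d(P); return np.c_[p[0]+c*P[:,0]-s*P[:,1],p[1]+s*P[:,0]+c*P[:,1],P[:,2]]
E
python3 - <<'E'
from h import *
from scipy.optimize import least_squares
ms=masks_of('scene','crank_grip'); mt=masks_of('top','crank_grip')
for m in(ms,mt):
    q=np.argwhere(m[0]['mask'])[:,::-1]; print(m[0]['conf'],m[0]['box'],q.mean(0), len(q))
def pts(v):
    w,q=v[3],v[4]; g=[-.02-.06*np.cos(q),-.2,.19+.06*np.sin(q)]
    return [('top',[-.136,-.116,.267],(387,300.8)),('scene',[-.136,-.116,.266],(235.6,219.1)),
     ('top',[-w,.25,0],(244.2,296.8)),('top',[w,.25,.026],(242.7,245.3)),
     ('top',[0,0,.205+.012*q],(333.2,249.8)),('top',g,(417.2,244)),('scene',g,(261,277)),
     ('scene',[w,.25,.026],(380.5,227.5))]
C={n:K(n) for n in('top','scene')}
def res(v):
    r=[]
    for n,P,o in pts(v):
        f,cx,cy,R,t=C[n]; c=R@W(v[:3],P)[0]+t; r+=[f*c[0]/c[2]+cx-o[0],f*c[1]/c[2]+cy-o[1]]
    return np.array(r)
for q0 in(2.,3.,4.):
    s=least_squares(res,[.53,-.01,0,.07,q0],loss='soft_l1'); print(s.x.round(4),s.cost,res(s.x).reshape(-1,2).round(1).tolist())
p=s.x
for n,z in(('top',.07),):
    print('mould top', ray(n,(220+227/3.3,215+163/3.3),z))
E
```

```text
0.8 [238.5, 257.4, 276.5, 291.9] [261.57749077 272.23062731] 542
0.96 [396.5, 236.4, 437.2, 250.4] [416.35036496 243.31873479] 411
[ 0.5272 -0.0158  0.0914  0.0716  1.8967] 8.960552784532004 [[0.9, 0.0], [-1.6, -1.6], [0.7, -0.3], [-0.9, -1.0], [0.3, -0.4], [0.1, -1.1], [0.0, -5.0], [-0.1, -1.9]]
[ 0.5272 -0.0158  0.0914  0.0716  1.8967] 8.960552784441653 [[0.9, 0.0], [-1.6, -1.6], [0.7, -0.3], [-0.9, -1.0], [0.3, -0.4], [0.1, -1.1], [0.0, -5.0], [-0.1, -1.9]]
[ 0.5242 -0.0164  0.079   0.0718  3.9412] 47.897818028003464 [[0.5, 2.0], [-2.7, -2.7], [0.6, -0.3], [-0.4, -1.1], [0.6, -1.2], [-6.4, 0.6], [10.4, 26.3], [-0.2, -1.5]]
mould top [0.51484479 0.1028854  0.07      ]
```

```bash
cat >> h.py <<'E'
from scipy.spatial.transform import Rotation as Ro
PR=np.array([.5272,-.0158,.0914])
def rows(targets,yaw=None):
    """targets: press-frame points (m); prints shift in tool units from present pose; yaw of tool y = press x"""
    s=get_state(); R=Ro.from_rotvec(s['tcp_rot']).as_matrix()
    ty=np.arctan2(R[1,1],R[0,1]); d=(PR[2]-ty+np.pi)%(2*np.pi)-np.pi
    print('pos',s['ee_pos'].round(4),'R',R.round(3).tolist(),'turn units',round(-np.degrees(d)/5,2),'F',s['force'].round(1),'op',round(s['opening'],3),'t',s['t'])
    for w in W(PR,targets): print(((w-s['ee_pos'])@R/.03).round(2).tolist())
def grip(q,y=-.206): return [-.02-.06*np.cos(q),y,.19+.06*np.sin(q)]
def here():
    s=get_state(); d=s['ee_pos']-[PR[0],PR[1],0]; c,n=np.cos(PR[2]),np.sin(PR[2]); f=s['force']
    r=lambda d: np.array([c*d[0]+n*d[1],-n*d[0]+c*d[1],d[2]])
    print('press xyz',r(d).round(4),'Fpress',r(f).round(1),'op',round(s['opening'],3),'t',s['t'])
E
python3 - <<'E'
from h import *
g=grip(1.9); rows([[g[0],g[1]-.05,.36],[g[0],g[1],.36],g])
E
```

```text
pos [ 0.2247 -0.5563  0.2376] R [[0.927, 0.374, 0.0], [0.374, -0.927, -0.0], [0.0, 0.0, -1.0]] turn units -14.65 F [-0.3 -1.4 -0.8] op 1.002 t 1.2
[13.62, -4.77, -4.08]
[14.1, -6.36, -4.08]
[14.1, -6.36, -0.3]
```

Call:
{"method": "arm_command", "body": {
  "targets": [
    [[1,1,-0.5,-1,-1.2],[1,2,-1,-2,-2.4],[1,3.2,-1.5,-3,-3.6],[1,4.5,-2,-4.1,-5],[1,6,-2.7,-4.1,-6.5],[1,7.5,-3.4,-4.1,-8],[1,9,-4.1,-4.1,-9.6],[1,10.5,-4.7,-4.1,-11.2],[1,12,-5.4,-4.1,-12.8],[1,13.2,-6,-4.1,-14.3],[1,14.1,-6.36,-4.1,-14.65],[1,14.1,-6.36,-4.1,-14.65],[1,14.1,-6.36,-4.1,-14.65]]
  ]
}}

```text
t: 2.5
ee_pos: [0.5456, -0.2207, 0.3604]
tcp_rot: [-2.116, -2.321, 0.001]
force: [0.2, -0.5, -0.8]
opening: 1.004
```

```bash
python3 - <<'E'
from h import *
here(); im=save('wrist','w1.png')
print([(np.round(d['box']).tolist(),round(d['conf'],2)) for d in look_for('wrist','crank_grip')],[(np.round(d['box']).tolist(),round(d['conf'],2)) for d in look_for('wrist','pawl_pad')])
g=grip(1.9,-.2)
print(proj('wrist',W(PR,[g,grip(1.9,-.151),grip(1.9,-.249),[-.136,-.116,.267],[-.02,-.15,.19]])).round(0).tolist())
rows([grip(1.9)])
E
```

```text
press xyz [-0.0004 -0.2057  0.3604] Fpress [ 0.1 -0.5 -0.8] op 1.004 t 2.5
[([313.0, 156.0, 351.0, 307.0], 0.74)] [([61.0, 60.0, 312.0, 133.0], 0.73), ([60.0, 1.0, 405.0, 310.0], 0.42)]
[[330.0, 233.0], [329.0, 157.0], [330.0, 301.0], [89.0, 97.0], [304.0, 152.0]]
pos [ 0.5448 -0.222   0.3607] R [[-0.09, 0.996, -0.0], [0.996, 0.09, -0.0], [-0.0, -0.0, -1.0]] turn units -0.02 F [0.4 0.  0.3] op 0.999 t 2.65
[0.03, 0.02, 3.8]
```

View pics/w1.png

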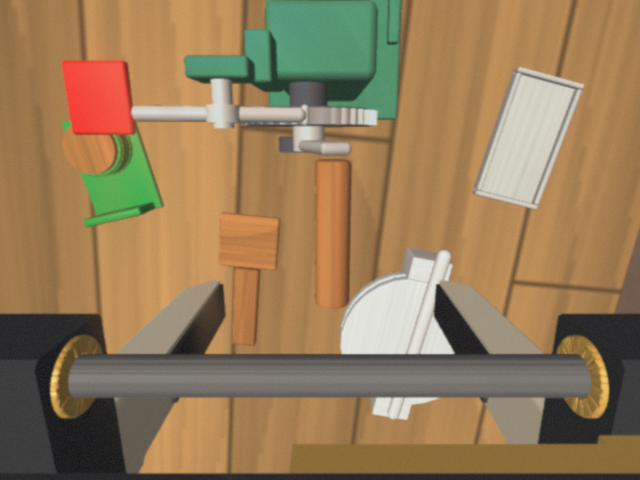

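Call:
{"method": "arm_command", "body": {
  "targets": [
    [[1,0.03,0.08,1,0],[1,0.03,0.08,2,0],[1,0.03,0.08,3,0],[1,0.03,0.08,3.5,0],[1,0.03,0.08,3.8,0],[1,0.03,0.08,3.8,0],[-1,0.03,0.08,3.8,0],[-1,0.03,0.08,3.8,0],[-1,0.03,0.08,3.8,0],[-1,0.03,0.08,3.8,0],[-1,0.03,0.08,3.8,0],[-1,0.03,0.08,3.8,0],[-1,0.03,0.08,3.8,0]]
  ]
}}

```text
t: 3.95
ee_pos: [0.5471, -0.2209, 0.2468]
tcp_rot: [2.12, 2.319, -0.0]
force: [0.8, -0.6, -0.2]
opening: 0.447
```

```bash
sed -i 's/PR=np.array(\[.5272/PR=np.array([.5290/' h.py; python3 - <<'E'
from h import *
here(); im=save('wrist','w2.png')
rows([grip(1.9)]+[grip(q,-.206) for q in np.arange(2,4.01,.1)])
E
```

```text
press xyz [-0.0007 -0.2059  0.2468] Fpress [ 0.7 -0.7 -0.2] op 0.447 t 3.95
pos [ 0.5471 -0.2209  0.2467] R [[-0.09, 0.996, -0.0], [0.996, 0.09, -0.0], [-0.0, -0.0, -1.0]] turn units -0.02 F [-0.6 -1.2  0.9] op 0.406 t 4.0
[-0.0, 0.0, -0.0]
[-0.0, 0.19, 0.07]
[-0.0, 0.37, 0.16]
[-0.0, 0.53, 0.27]
[-0.0, 0.69, 0.4]
[-0.0, 0.83, 0.54]
[-0.0, 0.96, 0.69]
[-0.0, 1.07, 0.86]
[-0.0, 1.17, 1.03]
[-0.0, 1.24, 1.22]
[0.0, 1.3, 1.41]
[0.0, 1.34, 1.61]
[0.0, 1.36, 1.81]
[0.0, 1.35, 2.01]
[0.0, 1.33, 2.21]
[0.0, 1.29, 2.4]
[0.0, 1.23, 2.59]
[0.0, 1.15, 2.77]
[0.0, 1.05, 2.95]
[-0.0, 0.94, 3.11]
[-0.0, 0.81, 3.27]
[-0.0, 0.66, 3.4]
```

Call:
{"method": "arm_command", "body": {
  "targets": [
    [[-1,0,0,0,0],[-1,0,0,0,0],[-1,0,0,0,0],[-1,0,0,0,0],[-1,0,0,0,0]]
  ]
}}

```text
t: 4.5
ee_pos: [0.5473, -0.2209, 0.2467]
tcp_rot: [2.119, 2.319, -0.0]
force: [2.1, 0.3, -1.1]
opening: 0.252
```

```bash
python3 - <<'E'
from h import *
here(); here()
rows([grip(1.9)])
E
```

```text
press xyz [-0.0005 -0.2059  0.2467] Fpress [ 2.1  0.1 -1.1] op 0.252 t 4.5
press xyz [-0.0005 -0.2059  0.2467] Fpress [ 2.1  0.1 -1.1] op 0.252 t 4.5
pos [ 0.5473 -0.2209  0.2467] R [[-0.09, 0.996, 0.0], [0.996, 0.09, -0.0], [-0.0, 0.0, -1.0]] turn units -0.02 F [ 2.1  0.3 -1.1] op 0.252 t 4.5
[-0.0, -0.0, -0.0]
```

Call:
{"method": "arm_command", "body": {
  "targets": [
    [[-1,0,0.19,0.07,0],[-1,0,0.37,0.16,0],[-1,0,0.53,0.27,0],[-1,0,0.69,0.4,0],[-1,0,0.83,0.54,0],[-1,0,0.96,0.69,0],[-1,0,1.07,0.86,0],[-1,0,1.17,1.03,0],[-1,0,1.24,1.22,0],[-1,0,1.3,1.41,0],[-1,0,1.34,1.61,0],[-1,0,1.36,1.81,0]]
  ]
}}

```text
t: 5.7
ee_pos: [0.5892, -0.2172, 0.1941]
tcp_rot: [2.117, 2.317, 0.002]
force: [-0.4, 2.8, 8.6]
opening: 0.25
```

```bash
python3 - <<'E'
from h import *
here()
rows([grip(q,-.206) for q in np.arange(3.1,5.05,.12)])
E
```

```text
press xyz [ 0.0416 -0.206   0.1941] Fpress [-0.1  2.8  8.6] op 0.25 t 5.7
pos [ 0.5892 -0.2172  0.1941] R [[-0.09, 0.996, 0.003], [0.996, 0.09, -0.001], [-0.001, 0.003, -1.0]] turn units -0.02 F [-0.4  2.8  8.6] op 0.25 t 5.7
[0.0, -0.05, 0.05]
[0.0, -0.06, 0.29]
[0.0, -0.09, 0.53]
[0.0, -0.16, 0.76]
[0.0, -0.24, 0.98]
[0.0, -0.36, 1.19]
[0.0, -0.5, 1.39]
[0.0, -0.66, 1.57]
[0.0, -0.84, 1.72]
[0.0, -1.04, 1.86]
[0.0, -1.26, 1.96]
[0.0, -1.48, 2.05]
[0.0, -1.72, 2.1]
[0.0, -1.95, 2.13]
[0.0, -2.19, 2.12]
[0.0, -2.43, 2.09]
[0.0, -2.66, 2.03]
```

Call:
{"method": "arm_command", "body": {
  "targets": [
    [[-1,0,-0.01,0.29,0],[-1,0,-0.05,0.53,0],[-1,0,-0.12,0.76,0],[-1,0,-0.2,0.98,0],[-1,0,-0.32,1.19,0],[-1,0,-0.46,1.39,0],[-1,0,-0.62,1.57,0],[-1,0,-0.8,1.72,0],[-1,0,-1.0,1.86,0],[-1,0,-1.22,1.96,0],[-1,0,-1.44,2.05,0],[-1,0,-1.68,2.1,0],[-1,0,-1.91,2.13,0],[-1,0,-2.15,2.12,0]]
  ]
}}

```text
t: 7.1
ee_pos: [0.5261, -0.2228, 0.1298]
tcp_rot: [2.116, 2.316, 0.005]
force: [8.3, 0.5, -7.7]
opening: 0.253
```

```bash
python3 - <<'E'
from h import *
PR[0]+=.001
here()
rows([grip(q,-.206) for q in np.arange(4.8,6.9,.12)])
E
```

```text
press xyz [-0.0228 -0.2058  0.1298] Fpress [ 8.4 -0.3 -7.7] op 0.253 t 7.1
pos [ 0.5261 -0.2228  0.1298] R [[-0.09, 0.996, 0.005], [0.996, 0.09, -0.001], [-0.001, 0.005, -1.0]] turn units -0.01 F [ 8.3  0.5 -7.7] op 0.253 t 7.1
[-0.01, -0.08, -0.02]
[-0.01, -0.32, -0.05]
[-0.01, -0.55, -0.12]
[-0.01, -0.77, -0.21]
[-0.01, -0.98, -0.33]
[-0.01, -1.17, -0.47]
[-0.01, -1.35, -0.63]
[-0.01, -1.5, -0.82]
[-0.01, -1.63, -1.02]
[-0.01, -1.74, -1.23]
[-0.01, -1.82, -1.46]
[-0.01, -1.87, -1.69]
[-0.01, -1.9, -1.93]
[-0.01, -1.89, -2.17]
[-0.01, -1.86, -2.41]
[-0.01, -1.79, -2.64]
[-0.01, -1.71, -2.86]
[-0.01, -1.59, -3.07]
```

Call:
{"method": "arm_command", "body": {
  "targets": [
    [[-1,0,-0.28,-0.04,0],[-1,0,-0.52,-0.1,0],[-1,0,-0.76,-0.19,0],[-1,0,-0.97,-0.31,0],[-1,0,-1.16,-0.45,0],[-1,0,-1.34,-0.61,0],[-1,0,-1.49,-0.8,0],[-1,0,-1.62,-1.0,0],[-1,0,-1.73,-1.21,0],[-1,0,-1.81,-1.44,0],[-1,0,-1.86,-1.67,0],[-1,0,-1.89,-1.91,0],[-1,0,-1.88,-2.15,0],[-1,0,-1.85,-2.39,0],[-1,0,-1.78,-2.62,0],[-1,0,-1.7,-2.84,0],[-1,0,-1.58,-3.05,0]]
  ]
}}

```text
t: 8.8
ee_pos: [0.478, -0.227, 0.2202]
tcp_rot: [2.117, 2.317, 0.003]
force: [2.5, -3.7, -12.6]
opening: 0.252
```

```bash
python3 - <<'E'
from h import *
PR[0]+=.001
here()
rows([grip(q,-.206) for q in np.arange(6.8,8.7,.12)])
E
```

```text
press xyz [-0.071  -0.2056  0.2202] Fpress [  2.2  -3.9 -12.6] op 0.252 t 8.8
pos [ 0.478  -0.227   0.2202] R [[-0.09, 0.996, 0.003], [0.996, 0.09, -0.0], [-0.001, 0.003, -1.0]] turn units -0.02 F [  2.5  -3.7 -12.6] op 0.252 t 8.8
[-0.01, -0.04, 0.02]
[-0.01, 0.09, -0.18]
[-0.01, 0.25, -0.36]
[-0.01, 0.42, -0.53]
[-0.01, 0.62, -0.67]
[-0.01, 0.83, -0.79]
[-0.01, 1.05, -0.88]
[-0.01, 1.28, -0.94]
[-0.01, 1.52, -0.98]
[-0.01, 1.76, -0.99]
[-0.01, 2.0, -0.96]
[-0.01, 2.23, -0.91]
[-0.01, 2.46, -0.84]
[-0.01, 2.67, -0.73]
[-0.01, 2.87, -0.6]
[-0.01, 3.06, -0.45]
```

Call:
{"method": "arm_command", "body": {
  "targets": [
    [[-1,0,0.09,-0.18,0],[-1,0,0.25,-0.36,0],[-1,0,0.42,-0.53,0],[-1,0,0.62,-0.67,0],[-1,0,0.83,-0.79,0],[-1,0,1.05,-0.88,0],[-1,0,1.28,-0.94,0],[-1,0,1.52,-0.97,0],[-1,0,1.76,-0.97,0],[-1,0,2.0,-0.95,0],[-1,0,2.23,-0.9,0],[-1,0,2.46,-0.82,0],[-1,0,2.55,-0.79,0],[-1,0,2.55,-0.79,0]]
  ]
}}

```text
t: 10.2
ee_pos: [0.5539, -0.2202, 0.2446]
tcp_rot: [2.118, 2.318, 0.001]
force: [-5.4, -3.7, -6.1]
opening: 0.248
```

```bash
python3 - <<'E'
from h import *
PR[0]+=.001
here()
E
```

```text
press xyz [ 0.0051 -0.2058  0.2446] Fpress [-5.7 -3.2 -6.1] op 0.248 t 10.2
```

Call:
{"method": "arm_command", "body": {
  "targets": [
    [[1,0,0,0,0],[1,0,0,0,0],[1,0,0,0,0],[1,0,0,0,0],[1,0,0,0,0],[1,0,0,0,0],[1,0,0,0,0],[1,0,0,0,0],[1,0,0,-0.5,0],[1,0,0,-1.5,0],[1,0,0,-2.5,0],[1,0,0,-3.5,0],[1,0,0,-4.5,0],[1,0,0,-5.5,0],[1,0,0,-6,0],[1,0,0,-6,0]]
  ]
}}

```text
t: 11.8
ee_pos: [0.5542, -0.2205, 0.4292]
tcp_rot: [2.114, 2.313, 0.004]
force: [0.6, -0.3, 0.2]
opening: 1.002
```

```bash
python3 - <<'E'
from h import *
PR[0]+=.001
here(); save('wrist','w3.png'); save('top','t3.png'); a=save('scene','s3.png')
g=look_for('wrist','crank_grip'); print([(np.round(d['box']),d['conf']) for d in g])
for q in (8.28,8.12,8,7.8): print(q,proj('wrist',W(PR,[grip(q,-.2)])).round(0),q*.012)
m=masks_of('top','mould'); print([(np.round(d['box']),d['conf']) for d in m])
rows([[0,-.1,.42],[0,.31,.42],[0,.31,.075],[0,.118,.075]])
w=cv2.imread('pics/w3.png'); t=cv2.imread('pics/t3.png')[215:335,220:460]
t=cv2.resize(t,(640,320),interpolation=cv2.INTER_CUBIC); s=cv2.resize(a[190:330,210:400],(434,320)); 
cv2.imwrite('pics/c3.png',cv2.resize(np.vstack([np.hstack([t[:, :366],s]),np.hstack([cv2.resize(w,(366,274)),np.zeros((274,434,3),np.uint8)])]),(800,594)))
E
```

```text
press xyz [ 0.0055 -0.206   0.4292] Fpress [ 0.6 -0.4  0.2] op 1.002 t 11.8
[(array([306., 152., 336., 271.]), 0.78)]
8.28 [[329. 215.]] 0.09935999999999999
8.12 [[318. 216.]] 0.09744
8 [[309. 217.]] 0.096
7.8 [[294. 217.]] 0.0936
[(array([133., 288., 202., 338.]), 0.81), (array([237., 308., 274., 362.]), 0.72), (array([249., 244., 309., 288.]), 0.6), (array([420., 352., 432., 368.]), 0.59)]
pos [ 0.5532 -0.22    0.423 ] R [[-0.09, 0.996, -0.001], [0.996, 0.09, 0.001], [0.001, -0.0, -1.0]] turn units -0.02 F [-0.3  0.   1.4] op 1.001 t 12.05
[3.51, -0.16, 0.1]
[17.18, -0.18, 0.11]
[17.17, -0.17, 11.61]
[10.77, -0.16, 11.61]
```

View pics/c3.png

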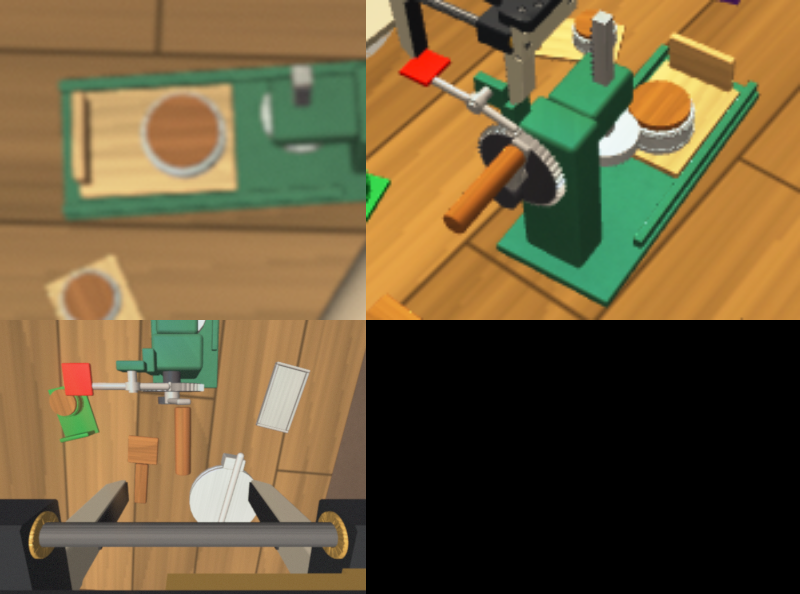

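Call:
{"method": "arm_command", "body": {
  "targets": [
    [[-1,1,0,0,0],[-1,2.5,-0.1,0,0],[-1,4,-0.15,0,0],[-1,5.5,-0.17,0,0],[-1,7,-0.17,0,0],[-1,8.5,-0.17,0,0],[-1,10,-0.17,0,0],[-1,11.5,-0.17,0,0],[-1,13,-0.17,0,0],[-1,14.5,-0.17,0,0],[-1,16,-0.17,0,0],[-1,17,-0.17,0,0],[-1,17.2,-0.17,0,0],[-1,17.2,-0.17,1,0],[-1,17.2,-0.17,2.5,0],[-1,17.2,-0.17,4,0],[-1,17.2,-0.17,5,0],[-1,17.2,-0.17,5,0]]
  ]
}}

```text
t: 13.85
ee_pos: [0.4989, 0.2913, 0.2666]
tcp_rot: [-2.117, -2.315, 0.016]
force: [0.6, -0.0, -1.1]
opening: 0.006
```

```bash
sed -i 's/PR=np.array(\[.5290/PR=np.array([.5300/' h.py; python3 - <<'E'
from h import *
here(); a=save('wrist','w4.png'); i=camera_info('wrist'); print('cam',-np.array(i['R']).T@i['t'])
m=masks_of('wrist','mould'); print([(np.round(d['box']),d['conf']) for d in m])
P=lambda y:[[-.045,y+.11,.077],[.045,y+.11,.077],[-.045,y+.11,.025],[0,y,.07]]
for y in(.11,.12,.13):print(y,proj('wrist',W(PR,P(y))).round(0).tolist())
rows([[0,.31,.052],[0,.26,.052],[0,.118,.052]])
E
```

```text
press xyz [-0.0029  0.3087  0.2666] Fpress [ 0.6 -0.1 -1.1] op 0.006 t 13.85
cam [0.49538598 0.36411817 0.4175466 ]
[(array([286., 279., 392., 437.]), 0.97), (array([157.,   3., 306., 142.]), 0.9), (array([ 90., 239., 232., 345.]), 0.72), (array([264., 259., 410., 447.]), 0.7)]
0.11 [[281.0, 313.0], [378.0, 313.0], [287.0, 291.0], [330.0, 410.0]]
0.12 [[280.0, 303.0], [379.0, 303.0], [286.0, 282.0], [330.0, 401.0]]
0.13 [[280.0, 293.0], [379.0, 293.0], [286.0, 273.0], [330.0, 393.0]]
pos [0.5016 0.2928 0.2734] R [[-0.089, 0.996, -0.002], [0.996, 0.089, -0.0], [0.0, -0.002, -1.0]] turn units -0.03 F [-0.  -0.7  0.5] op 0.009 t 13.95
[0.0, 0.02, 7.38]
[-1.66, 0.02, 7.38]
[-6.4, 0.03, 7.38]
```

View pics/w4.png

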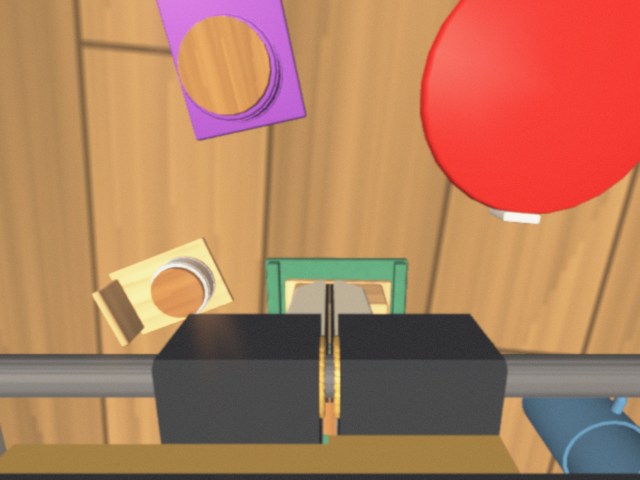

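Call:
{"method": "arm_command", "body": {
  "targets": [
    [[-1,0,0.08,1.5,0],[-1,0,0.08,3,0],[-1,0,0.08,4.5,0],[-1,0,0.08,6,0],[-1,0,0.08,7,0],[-1,0,0.08,7.38,0],[-1,0,0.08,7.38,0],[-1,-0.5,0.08,7.38,0],[-1,-1,0.08,7.38,0],[-1,-1.5,0.08,7.38,0],[-1,-1.8,0.08,7.38,0],[-1,-2.1,0.08,7.38,0],[-1,-2.4,0.08,7.38,0],[-1,-2.7,0.08,7.38,0],[-1,-3,0.08,7.38,0]]
  ]
}}

```text
t: 15.45
ee_pos: [0.5119, 0.2034, 0.0524]
tcp_rot: [-2.119, -2.318, 0.0]
force: [0.2, 4.7, 1.4]
opening: 0.004
```

```bash
python3 - <<'E'
from h import *
here(); m=masks_of('top','mould') if camera('top') is not None else 0; print([(np.round(d['box']),round(d['conf'],2)) for d in m])
rows([[0.002,.15,.052],[0.002,.118,.052]])
E
```

```text
press xyz [0.002  0.2199 0.0524] Fpress [0.7 4.7 1.4] op 0.004 t 15.45
[(array([265., 246., 316., 289.]), 0.88), (array([129., 285., 203., 338.]), 0.74)]
pos [0.5118 0.2022 0.052 ] R [[-0.088, 0.996, -0.002], [0.996, 0.088, -0.001], [-0.001, -0.002, -1.0]] turn units -0.03 F [-0.4  0.1 -0.8] op 0.005 t 15.55
[-2.29, 0.01, 0.0]
[-3.36, 0.02, 0.0]
```

Call:
{"method": "arm_command", "body": {
  "targets": [
    [[-1,-0.3,0,0,0],[-1,-0.6,0,0,0],[-1,-0.9,0,0,0],[-1,-1.2,0,0,0],[-1,-1.5,0,0,0],[-1,-1.8,0,0,0],[-1,-2.1,0,0,0],[-1,-2.4,0,0,0],[-1,-2.65,0,0,0],[-1,-2.85,0,0,0],[-1,-3,0,0,0]]
  ]
}}

```text
t: 16.65
ee_pos: [0.5197, 0.112, 0.052]
tcp_rot: [-2.121, -2.317, 0.003]
force: [0.2, 4.1, -0.4]
opening: 0.004
```

Call:
{"method": "arm_command", "body": {
  "targets": [
    [[-1,-0.05,0,0,0],[-1,-0.1,0,0,0],[-1,-0.15,0,0,0],[-1,-0.2,0,0,0]]
  ]
}}

```text
t: 17.05
ee_pos: [0.5202, 0.1061, 0.052]
tcp_rot: [-2.12, -2.317, 0.003]
force: [-0.8, 3.8, 1.4]
opening: 0.006
```

```bash
python3 - <<'E'
from h import *
here(); here()
E
```

```text
press xyz [0.0014 0.1223 0.052 ] Fpress [-0.4  3.9  1.4] op 0.006 t 17.05
press xyz [0.0014 0.1223 0.052 ] Fpress [-0.4  3.9  1.4] op 0.006 t 17.05
```

Call:
{"method": "arm_command", "body": {
  "targets": [
    [[-1,-0.05,0,0,0],[-1,-0.1,0,0,0],[-1,-0.15,0,0,0]]
  ]
}}

```text
t: 17.35
ee_pos: [0.5205, 0.1034, 0.0522]
tcp_rot: [-2.119, -2.315, -0.001]
force: [-3.1, 19.4, 3.5]
opening: 0.006
```

Call:
{"method": "arm_command", "body": {
  "targets": [
    [[-1,-0.05,0,0,0],[-1,-0.1,0,0,0]]
  ]
}}

```text
t: 17.55
ee_pos: [0.5205, 0.1033, 0.0525]
tcp_rot: [-2.116, -2.313, -0.006]
force: [-3.3, 25.3, 5.7]
opening: 0.004
```

Call:
{"method": "arm_command", "body": {
  "targets": [
    [[-1,0.5,0,0,0],[-1,1.2,0,0,0],[-1,2,0,0,0],[-1,2.3,0,-1,0],[-1,2.3,0,-2.5,0],[-1,2.3,0,-4,0],[-1,2.3,0,-5.5,0],[-1,2.3,0,-7,0],[-1,2.3,0,-8.5,0],[-1,2.3,0,-10,0],[-1,2.3,0,-11.3,0],[-1,2.3,0,-12,0],[-1,2.3,0,-12,0]]
  ]
}}

```text
t: 18.85
ee_pos: [0.5164, 0.1689, 0.4173]
tcp_rot: [-2.12, -2.316, -0.014]
force: [0.4, 1.0, 0.8]
opening: 0.006
```

```bash
python3 - <<'E'
from h import *
here(); t=camera('top')
m=masks_of('top','mould'); print([(np.round(d['box']),round(d['conf'],2)) for d in m])
cv2.imwrite('pics/c5.png',cv2.resize(t[225:315,230:410],None,fx=4,fy=4,interpolation=cv2.INTER_CUBIC))
for y in(0,.01): print(y,proj('top',W(PR,[[-.045,y+.11,.077],[.045,y+.11,.077],[-.055,y+.11,.022]])).round(1).tolist())
rows([[-.134,-.116,.40],[-.134,-.116,.29],[-.134,-.116,.267]])
E
```

```text
press xyz [0.0033 0.1851 0.4173] Fpress [0.5 1.  0.8] op 0.006 t 18.85
[(array([375., 336., 431., 378.]), 0.95), (array([291., 244., 352., 288.]), 0.92), (array([129., 290., 189., 338.]), 0.77)]
0 [[292.9, 278.8], [291.3, 245.7], [294.4, 285.3]]
0.01 [[289.2, 279.0], [287.5, 246.0], [290.8, 285.5]]
pos [0.5154 0.1689 0.4124] R [[-0.088, 0.996, -0.002], [0.996, 0.088, 0.007], [0.007, -0.002, -1.0]] turn units -0.03 F [ 0.9 -0.  -0.1] op 0.007 t 18.95
[-10.06, -4.51, 0.35]
[-10.08, -4.51, 4.02]
[-10.09, -4.51, 4.79]
```

View pics/c5.png

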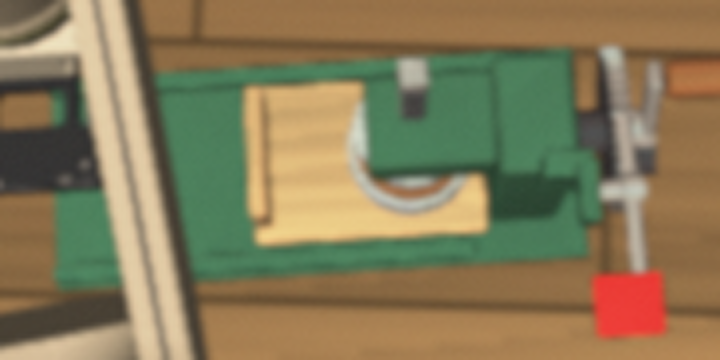

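Call:
{"method": "arm_command", "body": {
  "targets": [
    [[-1,-1,-0.4,0,0],[-1,-2.4,-1,0,0],[-1,-3.8,-1.7,0,0],[-1,-5.2,-2.3,0,0],[-1,-6.6,-2.9,0,0],[-1,-8,-3.5,0,0],[-1,-9.2,-4.1,0,0],[-1,-10.1,-4.5,0.3,0],[-1,-10.1,-4.5,1.3,0],[-1,-10.1,-4.5,2.3,0],[-1,-10.1,-4.5,3.2,0],[-1,-10.1,-4.5,3.5,0],[-1,-10.1,-4.5,3.5,0]]
  ]
}}

```text
t: 20.25
ee_pos: [0.4061, -0.1436, 0.3028]
tcp_rot: [-2.114, -2.309, -0.003]
force: [0.5, 0.1, -0.4]
opening: 0.008
```

```bash
python3 - <<'E'
from h import *
here(); a=save('wrist','w6.png'); s=save('scene','s6.png')
print('pad pred',proj('wrist',W(PR,[[-.154,-.136,.267],[-.118,-.096,.267]])).round(0).tolist(), proj('scene',W(PR,[-.136,-.116,.267])))
rows([[-.134,-.116,.286],[-.134,-.116,.267]])
cv2.imwrite('pics/c6.png',np.hstack([cv2.resize(s[130:300,200:400],(560,476)),cv2.resize(a[200:],(320,140)) if 0 else cv2.resize(a[:,160:500],(240,476))]))
E
```

```text
press xyz [-0.135  -0.116   0.3028] Fpress [ 0.5  0.  -0.4] op 0.008 t 20.25
pad pred [[288.0, 320.0], [361.0, 243.0]] [[234.87378678 217.70926313]]
pos [ 0.4075 -0.1441  0.3061] R [[-0.088, 0.996, -0.002], [0.996, 0.088, 0.006], [0.007, -0.002, -1.0]] turn units -0.03 F [ 1.1 -0.5  0.2] op 0.006 t 20.35
[0.02, -0.01, 0.67]
[0.01, -0.01, 1.3]
```

View pics/c6.png

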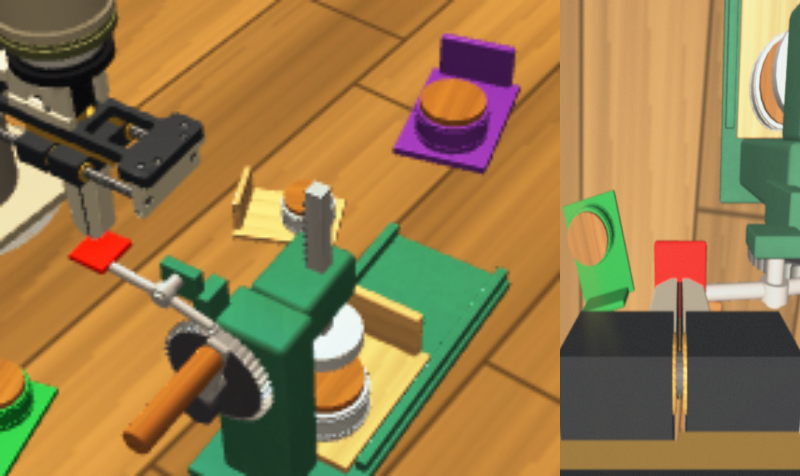

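Call:
{"method": "arm_command", "body": {
  "targets": [
    [[-1,0,0,0.2,0],[-1,0,0,0.4,0],[-1,0,0,0.6,0],[-1,0,0,0.8,0],[-1,0,0,1.0,0],[-1,0,0,1.2,0],[-1,0,0,1.3,0],[-1,0,0,1.3,0],[-1,0,0,1.3,0],[-1,0,0,1.3,0]]
  ]
}}

```text
t: 21.35
ee_pos: [0.4075, -0.144, 0.2674]
tcp_rot: [-2.117, -2.313, -0.005]
force: [-0.7, -0.8, 2.8]
opening: 0.008
```

```bash
cat > m.py <<'E'
from h import *
here(); m=camera('scene'); d=look_for('scene','crank_grip'); cv2.imwrite('pics/s_%.2f.png'%get_state()['t'],m)
print([(np.round(x['box']).tolist(),round(x['conf'],2)) for x in d],'t',get_state()['t'])
for q in(8.15,7.5,7,6.5,6,5.5,5,4.5,4.17): print(q,proj('scene',W(PR,[grip(q,-.2),[0,0,.205+.012*q]])).round(0).tolist(),end=' ')
E
python3 m.py
```

```text
press xyz [-0.1337 -0.1165  0.2674] Fpress [-0.8 -0.7  2.8] op 0.008 t 21.35
[([225.0, 248.0, 264.0, 284.0], 0.61)] t 21.45
8.15 [[261.0, 272.0], [313.0, 197.0]] 7.5 [[247.0, 265.0], [313.0, 200.0]] 7 [[239.0, 266.0], [313.0, 202.0]] 6.5 [[236.0, 271.0], [313.0, 204.0]] 6 [[238.0, 279.0], [313.0, 206.0]] 5.5 [[244.0, 289.0], [313.0, 207.0]] 5 [[254.0, 297.0], [313.0, 209.0]] 4.5 [[265.0, 303.0], [313.0, 211.0]] 4.17 [[271.0, 305.0], [313.0, 212.0]]
```

Call:
{"method": "arm_command", "body": {
  "targets": [
    [[-1,0,0,0,0],[-1,0,0,0,0],[-1,0,0,0,0],[-1,0,0,0,0],[-1,0,0,0,0],[-1,0,0,0,0],[-1,0,0,0,0],[-1,0,0,0,0],[-1,0,0,0,0],[-1,0,0,0,0],[-1,0,0,0,0],[-1,0,0,0,0],[-1,0,0,0,0],[-1,0,0,0,0],[-1,0,0,0,0],[-1,0,0,0,0],[-1,0,0,0,0],[-1,0,0,0,0],[-1,0,0,0,0],[-1,0,0,0,0]]
  ]
}}

```text
t: 23.45
ee_pos: [0.4075, -0.144, 0.2673]
tcp_rot: [-2.117, -2.313, -0.005]
force: [-0.6, -1.0, 2.3]
opening: 0.008
```

```bash
python3 m.py | head -2
```

```text
press xyz [-0.1337 -0.1165  0.2673] Fpress [-0.7 -0.9  2.3] op 0.008 t 23.45
[] t 23.55
```

Call:
{"method": "arm_command", "body": {
  "targets": [
    [[-1,0,0,0,0],[-1,0,0,0,0],[-1,0,0,0,0],[-1,0,0,0,0],[-1,0,0,0,0],[-1,0,0,0,0],[-1,0,0,0,0],[-1,0,0,0,0],[-1,0,0,0,0],[-1,0,0,0,0],[-1,0,0,0,0],[-1,0,0,0,0],[-1,0,0,0,0],[-1,0,0,0,0],[-1,0,0,0,0],[-1,0,0,0,0],[-1,0,0,0,0],[-1,0,0,0,0],[-1,0,0,0,0],[-1,0,0,0,0]]
  ]
}}

```text
t: 25.55
ee_pos: [0.4075, -0.144, 0.2673]
tcp_rot: [-2.117, -2.313, -0.005]
force: [-1.7, -0.4, 2.5]
opening: 0.009
```

```bash
python3 m.py | head -2
```

```text
press xyz [-0.1337 -0.1165  0.2673] Fpress [-1.7 -0.2  2.5] op 0.009 t 25.55
[([252.0, 288.0, 285.0, 322.0], 0.6)] t 25.65
```

Call:
{"method": "arm_command", "body": {
  "targets": [
    [[-1,0,0,0,0],[-1,0,0,0,0],[-1,0,0,0,0],[-1,0,0,0,0],[-1,0,0,0,0],[-1,0,0,0,0],[-1,0,0,0,0],[-1,0,0,0,0],[-1,0,0,0,0],[-1,0,0,0,0]]
  ]
}}

```text
t: 26.65
ee_pos: [0.4075, -0.144, 0.2673]
tcp_rot: [-2.117, -2.313, -0.005]
force: [-1.6, -0.7, 2.1]
opening: 0.008
```

```bash
python3 m.py | head -2
```

```text
press xyz [-0.1337 -0.1164  0.2673] Fpress [-1.7 -0.6  2.1] op 0.008 t 26.65
[([254.0, 289.0, 286.0, 325.0], 0.6), ([229.0, 221.0, 280.0, 247.0], 0.42)] t 26.75
```

Call:
{"method": "arm_command", "body": {
  "targets": [
    [[-1,0,0,0,0],[-1,0,0,0,0],[-1,0,0,0,0],[-1,0,0,0,0],[-1,0,0,0,0],[-1,0,0,0,0],[-1,0,0,0,0],[-1,0,0,0,0],[-1,0,0,0,0],[-1,0,0,0,0]]
  ]
}}

```text
t: 27.75
ee_pos: [0.4075, -0.144, 0.2673]
tcp_rot: [-2.117, -2.313, -0.005]
force: [-0.3, -0.8, 2.1]
opening: 0.004
```

```bash
python3 m.py | head -2; python3 - <<'E'
import cv2,glob
f=sorted(glob.glob('pics/s_*.png')); print(f)
for a,b in zip(f[:-1],f[1:]):
    d=cv2.absdiff(cv2.imread(a),cv2.imread(b))[200:340,220:340].max(2); print(d.max(),(d>25).sum())
cv2.imwrite('pics/c7.png',cv2.resize(cv2.imread(f[-1])[180:330,200:400],(800,600),interpolation=cv2.INTER_CUBIC))
E
```

```text
press xyz [-0.1337 -0.1165  0.2673] Fpress [-0.3 -0.7  2.1] op 0.004 t 27.75
[([252.0, 288.0, 282.0, 327.0], 0.88), ([229.0, 221.0, 279.0, 246.0], 0.23)] t 27.85
['pics/s_21.45.png', 'pics/s_23.55.png', 'pics/s_25.65.png', 'pics/s_26.75.png', 'pics/s_27.85.png']
206 1744
193 1497
3 0
3 0
```

View pics/c7.png

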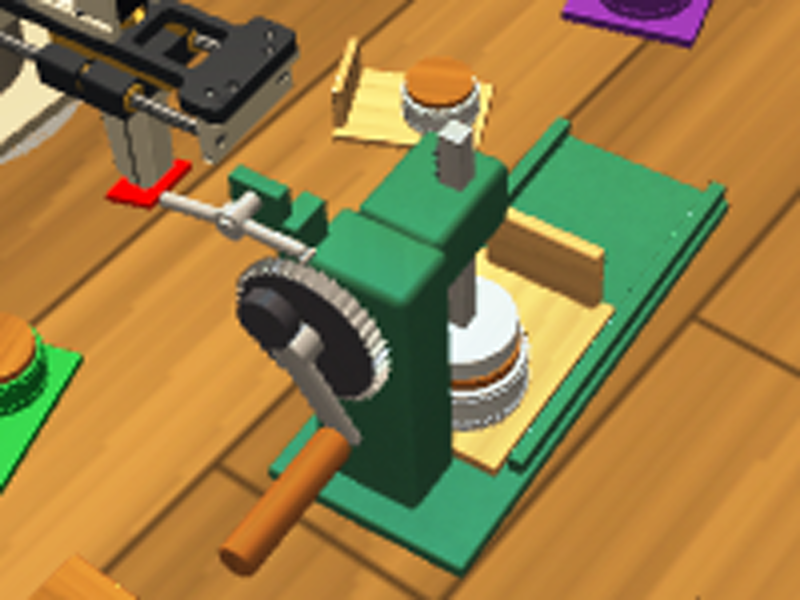

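The plate rests on the mould and the last three frames are identical. I'll raise the tool gently so that the pawl drops back.

Call:
{"method": "arm_command", "body": {
  "targets": [
    [[-1,0,0,-0.15,0],[-1,0,0,-0.3,0],[-1,0,0,-0.45,0],[-1,0,0,-0.6,0],[-1,0,0,-0.8,0],[-1,0,0,-1.2,0],[-1,0,0,-2,0],[-1,0,0,-3,0],[-1,0,0,-4,0],[-1,0,0,-4,0],[-1,0,0,-4,0],[-1,0,0,-4,0]]
  ]
}}

```text
t: 29.05
ee_pos: [0.4075, -0.1446, 0.3864]
tcp_rot: [-2.116, -2.312, -0.004]
force: [0.2, -0.0, 0.3]
opening: 0.002
```

```bash
python3 m.py | head -2; python3 - <<'E'
from h import *
import glob
a=cv2.imread(sorted(glob.glob('pics/s_*.png'))[-1]); t=camera('top'); cv2.imwrite('pics/t8.png',t); s0=cv2.imread('pics/s0.png')
print('pad pred',proj('scene',W(PR,[-.136,-.116,.267])).round(1))
hsv=cv2.cvtColor(a,cv2.COLOR_BGR2HSV); m=((hsv[...,0]<5)|(hsv[...,0]>175))&(hsv[...,1]>190)&(hsv[...,2]>100)
k,l,s,c=cv2.connectedComponentsWithStats(m.astype(np.uint8)); print([(s[i].tolist(),c[i].round(1).tolist()) for i in range(1,k) if s[i][4]>60])
for n in('warmer','cup','spoon_rest','scraper'): print(n,[np.round(d['box']).tolist() for d in look_for('top',n)][:1])
print([np.round(d['box']).tolist() for d in look_for('top','mould')])
cv2.imwrite('pics/c8.png',np.vstack([cv2.resize(a[180:330,200:400],(600,450)),cv2.resize(t[225:315,230:410],(600,300))])[:600*2])
cv2.imwrite('pics/c8.png',cv2.resize(cv2.imread('pics/c8.png'),(480,600)))
E
```

```text
press xyz [-0.1337 -0.1171  0.3864] Fpress [ 0.2 -0.1  0.3] op 0.002 t 29.05
[([254.0, 291.0, 283.0, 324.0], 0.87)] t 29.15
pad pred [[234.9 217.7]]
[([402, 170, 65, 59, 2938], [433.6, 197.7]), ([225, 213, 22, 15, 195], [235.6, 219.8])]
warmer [[140.0, 180.0, 217.0, 246.0]]
cup [[275.0, 156.0, 314.0, 195.0]]
spoon_rest [[351.0, 168.0, 403.0, 202.0]]
scraper [[418.0, 293.0, 484.0, 312.0]]
[[375.0, 340.0, 431.0, 379.0], [290.0, 245.0, 352.0, 288.0], [130.0, 287.0, 201.0, 339.0], [238.0, 311.0, 273.0, 361.0]]
```

View pics/c8.png

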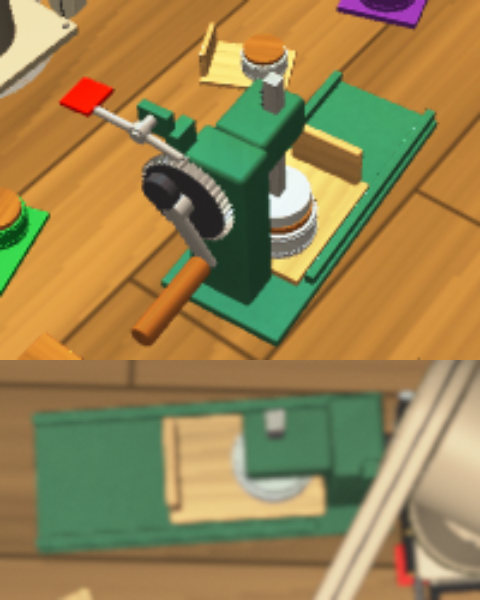

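```bash
python3 -c "
from workcell import *
print(hand_in())"
```

```text
the job is handed in; nothing more can be done
None
```

I wound the plate up to about 98 mm and let go so the pawl held it. Then I pushed the large natural-wood mould board home; contact force rose to about 25 N at the column. I held the pad down about 19 mm until the plate had run back onto the mould, then lifted off at about 29 s, and the job is handed in. No verdict was given.

**Last checks:**
- **Plate:** resting on the mould. The crank angle of about 4.2 rad means the plate is at about 50 mm, and three frames over 2.2 s showed no movement.
- **Board:** its edge in the top view fits the home position to within about 3 mm.
- **Pad:** back within about 1 pixel of where it started, so the pawl is down on the wheel, possibly riding slightly on a tooth.
- **Arm:** clear of everything, with close to zero force on the tool.
- **Bystanders:** the warmer, mug and spoon rest have not moved.

**Disagreements:**
- The scraper's box in the last top view had shrunk. I put that down to the arm partly covering it, since I never went near it.
- My first fit of the press position was about 3 mm off in x; I corrected it while winding.

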